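# Index the nest wheel and swing the hold-down over the sensor

### The arm

A 7-joint arm with a two-finger parallel gripper is mounted at the origin on a cart in front of the work surface, level with it; the furniture and walls round the work are solid. World frame = base frame: x ahead of the robot, y to its left, z up, the work surface at z = 0. Lengths are in m, angles in rad, forces in N, time in s.
With the tool pointing down it reaches from about 0.4 to 0.85 m from the base axis. Payload 4.5 kg.
Tool frame: the origin (TCP) lies midway between the tips of the shut fingers; the grasp point (between the pads) lies 19 mm behind it; z points along the fingers, y is the direction in which the jaws open and shut (so a half turn about z gives the same grasp; the last joint's range is limited). The gripper opens to 88 mm and grips with 3 to 60 N. Pads are 18 mm wide; open, the fingers measure 123 mm over their backs; the gripper's body (75 mm by 187 mm) begins 45 mm behind the grasp point.
Start: joints at [-1.207, 0.689, -0.195, 1.565, 0.157, 0.902, -0.215], TCP at [0.202, 0.591, 0.239] pointing down, gripper open.
Joint ranges: [-3.01, 3.01], [-0.46, 2.08], [-1.47, 1.51], [0.13, 2.56], [-1, 4.14], [0.04, 2.09], [-2.66, 2.66]. Speed limits (rad/s): [2.57, 2.57, 3.14, 3.14, 3.14, 3.14, 3.14].

### API

Orientations are given as a unit quaternion [x, y, z, w].
In Python, from plant import r gives the robot as it stands. The module is installed in compiled form; this text tells all that it offers.
- The arm moves only by the tool carry_out, never from a script. Its argument "commands" is a list of rows, each a list of 6 numbers: the shift along the tool's x, y, z in m, then the turn, a rotation vector about the tool's x, y, z in degrees. In form: [[dx, dy, dz, wx, wy, wz], ...]. A call has 1 to 12 rows; each row is the pose to reach, as a shift and turn from the pose commanded when the call began, along the tool's axes at that moment; what a row does not reach only later rows make up. A row lasts 1/10 s, in which the tool goes at most 50 mm and 8.59 degrees, less where a joint would pass 70% of its speed; a pose out of reach is approached as far as the arm can. A call with a gripper value outside its range is refused whole. "fingers" is the closure in counts, from 0 (fully open) to 255 (shut), set as the call begins (left out, the last holds). The fingers move at their own pace and stop on an object; "grip_force" is the grip in N (left out, the last holds). Time passes only in rows, so rows that repeat a pose let the fingers close. It gives the time, the measured TCP pose, the force and the opening at its end, in the units of the state.
- r.get_state(): the state, without advancing time (a new reading comes with each control period).
- r.snapshot(name): name is "scene" or "top" or "wrist"; returns a dict with "img" (400x640x3 uint8, blue, green, red), "intrinsics" (3x3 intrinsics, pixels), "extrinsics" (4x4, takes a point from camera to world coordinates); the wrist camera has in their place "tool_from_camera" (4x4, takes a point from camera to tool coordinates, whose origin is the TCP and whose axes are the flange's). Camera axes: x right, y down, z forward; pixel columns grow to the right and rows downward; lengths in m; the calibration is good to about 2 mm. A picture is of the moment at which its call begins: read the wrist's pose just before it. There is no depth.
- r.finish_job(): hands the job in, once; it reports no verdict.
Trained networks look in a picture, given as the dict that the camera call returned (one of the last four; its "shot" number tells which), for a name from the list of things; names that differ only in an ending like _2 or _b are one class to them, and where a whole thing is asked for, a point or a joint stands for the part that bears it (a point fixed in the world has none). Each returns a list of dicts, best first, with "p" (0 to 1); they miss things now and then, are a little off and sometimes report something else, mostly with a low value. They report only what shows in the picture. A call takes as long as a camera call.
- r.spot_in(picture, label): "xyz" ([x, y, z] in m, in world coordinates, good to about 4 mm: the middle of the surface that is visible of it).
- r.spot_point(picture, label): "xyz" ([x, y, z] in m, in world coordinates, good to about 4 mm: a listed point, or the origin of a listed thing).
The state is a dict: "clock": time; "q": joint angles; "qd": joint speeds; "joint_torque": joint torques, N m; "tool_pos": TCP position; "eef_rot": TCP orientation; "contact_force": force on the tool from outside, world axes, zero at the start; "moment": the same for the moment, N m; "opening": opening from 0.0 (shut) to 1.0 (fully open).
Only numpy, scipy, OpenCV 4.12 (cv2) and the standard library are available. Lean on these libraries where they do the work, as an engineer would, in place of code of your own. Each camera call takes 0.05 s, during which the arm holds its last target.

### The job

On the small inspection fixture, push one of the spokes with a fingertip to turn the four-spoke wheel until the nest that holds the sensor stands centred at the station, in line between the wheel's hub and the clamp post. Then push the swing arm on that post round over the sensor until it meets its stop. Only push, gently: do not grip or lift the wheel or the arm, leave the arm open until the sensor is in place, and leave the jar, the steel block and the screwdriver as they are.

Things in the scene. Friction and masses are not known exactly. Their poses are not given: they have to be found in the camera images.
- fixture: Inspection fixture, fixed to the bench at a varying place and yaw. Origin on the bench under the wheel's axis, z up. Grey round foot, radius 66 mm, 10 mm high, with a 40 mm wide, 10 mm high tongue running along the fixture's -y to the clamp post (centre 148 mm from the wheel's axis, radius 15 mm, 49 mm high).
- hub (a point): Point on the wheel's upright axis, 40 mm above the bench. The sleeve and pin at the hub reach up to 54 mm.
- station (a point): The station: fixed point 55 mm from the wheel's axis along the fixture's -y, 43 mm above the bench, where the centre of the sensor's top must come.
- wheel (a joint): Angle of the four-spoke wheel in rad: 0 with the sensor at the station (the same again at every whole turn, 6.283), growing anticlockwise seen from above. It starts anywhere from 0.8 to 5.4 and may be turned either way. Friction about 0.15 N m: it stays where it is left, without coasting.
- spoke (a point): Point on top of the sensor's own spoke, 92 mm from the axis. Four equal aluminium spokes 90 degrees apart, 12 mm wide, 20 to 34 mm above the bench, end 119 mm from the axis in a black stud (radius 7 mm, centre 112 mm out, 18 to 36 mm high). The bare part, 78 to 105 mm out, can be pushed sideways; below it is only the bench, except over the tongue.
- sensor_top (a point): Centre of the top of the sensor in its nest (light grey disc, 38 mm wide, fixed in the nest, top 43 mm above the bench, 55 mm from the wheel's axis). It turns with the wheel. Each spoke carries such a black round nest (radius 22.5 mm, centre 55 mm out, 20 to 38 mm above the bench); the other three are empty.
- spindle (a joint): How far the wheel is lifted on its pin, m; 0 = seated. The wheel is loose on the pin (0.7 kg) and could be lifted by 20 mm, which must not happen.
- clamp (a joint): Angle of the steel swing arm in rad: 0 = fully open (the arm points along the fixture's -x from the post), 1.571 = at its stop, pad over the station (the arm points from the post towards the hub). It grows clockwise seen from above; starts between 0 and 0.4; friction about 0.12 N m, stays where it is left.
- clamp_pivot (a point): Point on the upright axis of the swing arm, on the clamp post, 62 mm above the bench (mid-height of the arm).
- clamp_pad (a point): Underside of the round pad at the free end of the swing arm, 93 mm from its pivot, 45 mm above the bench (passes 2 mm above the sensor). The arm is a bar 14 mm wide, from 50 to 74 mm above the bench, with a 22 mm round pad post (top 76 mm) at its end and a 28 mm round boss (top 76 mm) at the pivot.
- gauge_block: Steel block with a small hole on top, 30x45x31 mm, loose, beyond the fixture; origin under its centre. Not to be moved.
- jar_dark: Dark screw-cap jar, 48 mm wide, 70 mm tall, loose, near the clamp post on its far side; origin under its centre. Not to be moved.
- driver_small: Small green-handled screwdriver, 137x22x23 mm, loose on the bench to the right of the clamp post, roughly along the fixture's x; origin under its centre. Not to be moved.

How it is judged:
By the outcome, as a careful person would: the job done as asked, in the order asked, and still so for the second after the job is handed in, with the robot touching nothing.
It also fails if it takes over 72 s, if anything falls off the work surface, if the arm or the gripper's body presses on something with over 40 N, if the wrist force passes 120 N, or if a joint passes its speed limit or range.

## Working session

There is one attempt and no reset: what is moved stays moved. The work goes in short steps, Python scripts to look and compute and a tool call to move; the robot and the scene stay as the last step left them, time stands still between calls to the robot, and variables do not carry over. Pictures are saved under pics/ and viewed, and the job is handed in when it is done.

Besides the shell and the picture viewer there is one more tool, called after "Call:" as name(argument=value, ...), one argument or row to a line, values as JSON. carry_out: Moves the arm, as the interface text tells. Its arguments: {"type":"object","properties":{"commands":{"type":"array","items":{"type":"array","items":{"type":"number"}}},"fingers":{"type":"number"},"grip_force":{"type":"number"}},"required":["commands"]}

```bash
mkdir -p pics; python3 - <<'E'
from plant import r
import cv2, json
s=r.get_state(); print({k:s[k] for k in ("clock","tool_pos","eef_rot","contact_force","opening")})
for n in ("scene","top"):
    p=r.snapshot(n); cv2.imwrite(f"pics/{n}0.png",p["img"]); print(n,p["intrinsics"],p["extrinsics"])
    for l in ("hub","station","spoke","sensor_top","clamp_pivot","clamp_pad","fixture","gauge_block","jar_dark","driver_small"):
        try:
            print(l,[( [round(v,3) for v in d["xyz"]],round(d["p"],2)) for d in r.spot_point(p,l)[:3]])
        except Exception as e: print(l,e)
E
```

```text
{'clock': 0.0, 'tool_pos': array([0.20227171, 0.59070631, 0.2379041 ]), 'eef_rot': array([ 1.64142810e-01,  9.86436167e-01, -9.05632924e-04, -8.32772770e-05]), 'contact_force': array([-0.16931609,  0.94112816, -0.30934544]), 'opening': 0.9992274768077201}
scene [[432.77505881   0.         313.83752589]
 [  0.         432.77505881 194.93545286]
 [  0.           0.           1.        ]] [[ 0.65195053 -0.5870803   0.47989293  0.1229364 ]
 [-0.75813205 -0.51637735  0.39823388 -0.51858522]
 [ 0.01401057 -0.623451   -0.78173688  0.75285857]
 [ 0.          0.          0.          1.        ]]
hub [([0.559, -0.069, 0.042], 0.8)]
station [([0.575, -0.124, 0.042], 0.97)]
spoke [([0.643, -0.042, 0.034], 0.55), ([0.559, -0.072, -0.002], 0.27)]
sensor_top [([0.612, -0.054, 0.041], 0.56)]
clamp_pivot [([0.601, -0.208, 0.061], 0.67)]
clamp_pad [([0.513, -0.241, 0.044], 0.83)]
fixture [([0.558, -0.069, -0.007], 0.87)]
gauge_block [([0.712, 0.009, -0.003], 0.86)]
jar_dark [([0.681, -0.197, 0.002], 0.64)]
driver_small [([0.574, -0.297, -0.0], 0.62)]
top [[369.92706416   0.         326.78812887]
 [  0.         369.92706416 199.87951117]
 [  0.           0.           1.        ]] [[-0.01327466 -0.99536912  0.09520553  0.48603392]
 [-0.99952228  0.01586689  0.02652256 -0.17716263]
 [-0.02791036 -0.09480797 -0.99510425  0.93409685]
 [ 0.          0.          0.          1.        ]]
hub [([0.558, -0.068, 0.042], 0.72)]
station [([0.577, -0.123, 0.044], 0.63)]
spoke [([0.647, -0.042, 0.033], 0.61)]
sensor_top [([0.61, -0.053, 0.037], 0.89)]
clamp_pivot [([0.611, -0.211, 0.063], 0.83)]
clamp_pad [([0.648, -0.042, 0.032], 0.67)]
fixture [([0.557, -0.07, 0.001], 0.95), ([0.612, -0.053, 0.041], 0.47)]
gauge_block [([0.706, 0.012, -0.002], 0.49)]
jar_dark [([0.679, -0.196, -0.002], 0.9)]
driver_small [([0.573, -0.294, -0.0], 0.63)]
```

View pics/scene0.png

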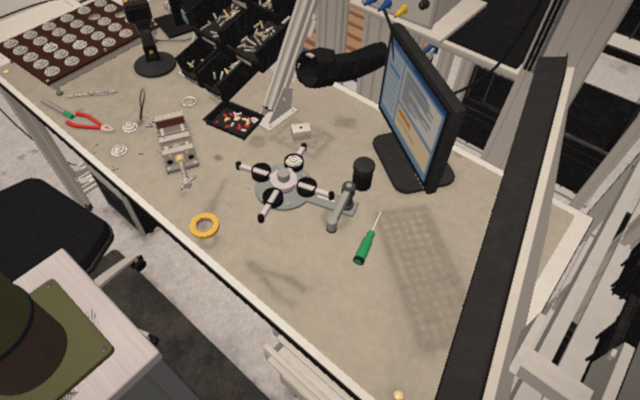

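View pics/top0.png

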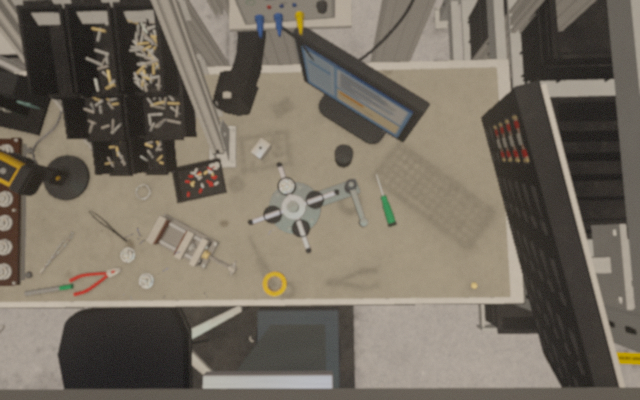

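```bash
cat > h.py <<'E'
from plant import r
import numpy as np, cv2
from scipy.spatial.transform import Rotation as R
def rows(targets, base=None):
    """targets: (x,y,z,yaw of tool y in deg). rows in tool axes with tool kept vertical"""
    s=r.get_state(); p=np.array(s["tool_pos"]); Q=R.from_quat(s["eef_rot"])
    if base is not None: p=np.array(base)
    for t in targets:
        d=Q.inv().apply(np.array(t[:3])-p)
        a=np.deg2rad(t[3]); y=np.array([np.cos(a),np.sin(a),0]); z=np.array([0,0,-1.]); x=np.cross(y,z)
        w=(Q.inv()*R.from_matrix(np.c_[x,y,z])).as_rotvec(degrees=True)
        print("[%.3f,%.3f,%.3f,%.1f,%.1f,%.1f],"%(*d,*w))
def st():
    s=r.get_state(); m=R.from_quat(s["eef_rot"]).as_matrix()
    print("t %.1f pos %s yaw_y %.1f z %s F %s q %s"%(s["clock"],np.round(s["tool_pos"],4),np.degrees(np.arctan2(m[1,1],m[0,1])),np.round(m[:,2],3),np.round(s["contact_force"],1),np.round(s["q"],2)))
def cam(n):
    s=r.get_state(); p=r.snapshot(n)
    if n=="wrist":
        T=np.eye(4);T[:3,:3]=R.from_quat(s["eef_rot"]).as_matrix();T[:3,3]=s["tool_pos"];p["E"]=T@np.array(p["tool_from_camera"])
    else: p["E"]=np.array(p["extrinsics"])
    return p
def ray(p,u,v,z):
    K=np.array(p["intrinsics"]);E=p["E"];d=E[:3,:3]@np.linalg.inv(K)@[u,v,1]
    return E[:3,3]+d*(z-E[2,3])/d[2]
def proj(p,X):
    E=np.linalg.inv(p["E"]);c=E[:3,:3]@np.array(X)+E[:3,3];c=np.array(p["intrinsics"])@c;return c[:2]/c[2]
E
python3 - <<'E'
from h import *
st(); p=cam("wrist"); print(np.round(p["tool_from_camera"],3),p["intrinsics"][0])
rows([(0.45,0.25,0.26,110),(0.42,-0.08,0.30,150)])
E
```

```text
t 1.1 pos [0.2024 0.5914 0.2388] yaw_y 71.1 z [ 0.  0. -1.] F [0.7 0.1 0.5] q [-1.21  0.69 -0.19  1.57  0.16  0.9  -0.22]
[[-0.001 -0.965 -0.264  0.069]
 [ 1.    -0.001 -0.001 -0.001]
 [ 0.    -0.264  0.965 -0.146]
 [ 0.     0.     0.     1.   ]] [304.45081767   0.         316.57375211]
[-0.345,-0.243,-0.021,-0.0,-0.0,-38.9],
[-0.423,-0.565,-0.061,0.0,-0.0,-78.9],
```

Call:
carry_out(
  commands=[
    [-0.345,-0.243,-0.02,0,0,-39],
    [-0.345,-0.243,-0.02,0,0,-39],
    [-0.345,-0.243,-0.02,0,0,-39],
    [-0.345,-0.243,-0.02,0,0,-39],
    [-0.345,-0.243,-0.02,0,0,-39],
    [-0.345,-0.243,-0.02,0,0,-39],
    [-0.345,-0.243,-0.02,0,0,-39],
    [-0.345,-0.243,-0.02,0,0,-39],
    [-0.345,-0.243,-0.02,0,0,-39],
  ],
  fingers=255,
  grip_force=10,
)

```text
clock: 2.05
tool_pos: [0.4532, 0.2444, 0.2587]
eef_rot: [-0.171, 0.985, -0.002, 0.0]
contact_force: [-0.5, 0.2, -0.2]
opening: 0.209
```

```bash
python3 - <<'E'
from h import *
st(); rows([(0.50,-0.08,0.20,107)])
E
```

```text
t 2.0 pos [0.4532 0.2444 0.2587] yaw_y 109.7 z [ 0.001 -0.003 -1.   ] F [-0.5  0.2 -0.2] q [-0.3   0.54 -0.45  1.86  0.32  0.81  1.  ]
[0.065,-0.321,0.060,-0.2,0.0,2.7],
```

Call:
carry_out(
  commands=[
    [0.065,-0.32,0.06,0,0,2.5],
    [0.065,-0.32,0.06,0,0,2.5],
    [0.065,-0.32,0.06,0,0,2.5],
    [0.065,-0.32,0.06,0,0,2.5],
    [0.065,-0.32,0.06,0,0,2.5],
    [0.065,-0.32,0.06,0,0,2.5],
    [0.065,-0.32,0.06,0,0,2.5],
    [0.065,-0.32,0.06,0,0,2.5],
    [0.065,-0.32,0.06,0,0,2.5],
  ],
)

```text
clock: 2.95
tool_pos: [0.4992, -0.0733, 0.1987]
eef_rot: [-0.152, 0.988, 0.0, 0.0]
contact_force: [0.3, 1.6, 0.0]
opening: 0.004
```

```bash
python3 - <<'E'
from h import *
st(); p=cam("wrist"); cv2.imwrite("pics/w1.png",p["img"])
for l in ("hub","station","spoke","sensor_top","clamp_pivot","clamp_pad","fixture"):
    print(l,[( np.round(d["xyz"],3),round(d["p"],2)) for d in r.spot_point(p,l)[:2]])
E
```

```text
t 3.0 pos [ 0.4992 -0.0733  0.1987] yaw_y 107.5 z [ 0.     0.001 -1.   ] F [0.3 1.6 0. ] q [ 0.32  0.62 -0.43  1.96  0.41  0.65  1.51]
hub [(array([ 0.555, -0.074,  0.037]), 0.63)]
station [(array([ 0.574, -0.127,  0.041]), 0.85)]
spoke []
sensor_top []
clamp_pivot [(array([ 0.605, -0.214,  0.062]), 0.97)]
clamp_pad [(array([ 0.516, -0.242,  0.044]), 0.83)]
fixture [(array([ 0.559, -0.067, -0.003]), 0.59)]
```

View pics/w1.png

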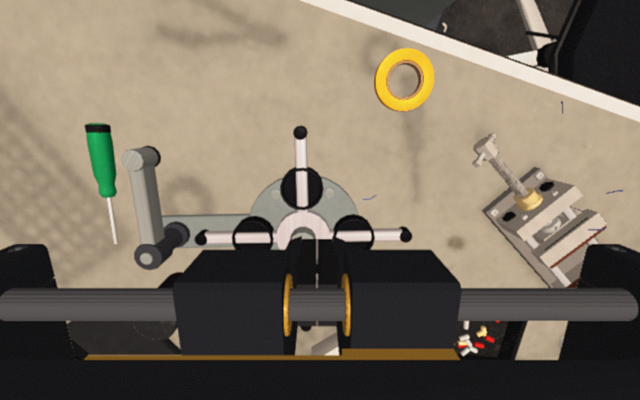

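```bash
python3 - <<'E'
from h import *
p=cam("wrist")
for n,u,v,z in (("studL",202,238,.036),("studT",300,132,.036),("studR",405,234,.036),("pivot",148,257,.076),("pad",142,156,.076),("nestT",301,187,.038)):
    print(n,np.round(ray(p,u,v,z),4))
c=cv2.resize(p["img"][100:300,60:460],None,fx=2,fy=2,interpolation=cv2.INTER_CUBIC);cv2.imwrite("pics/w1c.png",c)
t=cam("top"); cv2.imwrite("pics/t1.png",cv2.resize(t["img"][140:260,220:400],None,fx=4,fy=4,interpolation=cv2.INTER_CUBIC))
E
```

```text
studL [ 0.5886 -0.174   0.036 ]
studT [ 0.4492 -0.1051  0.036 ]
studR [0.5176 0.0341 0.036 ]
pivot [ 0.6034 -0.2089  0.076 ]
pad [ 0.5087 -0.2297  0.076 ]
nestT [ 0.5015 -0.0881  0.038 ]
```

View pics/w1c.png

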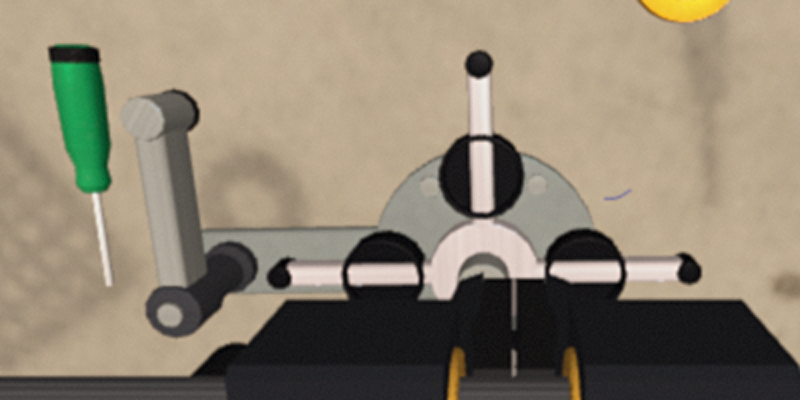

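```bash
python3 - <<'E'
from h import *
st();rows([(0.48,-0.130,0.11,108.7),(0.48,-0.130,0.025,108.7)])
E
```

```text
t 3.5 pos [ 0.4991 -0.0727  0.1988] yaw_y 107.7 z [ 0.  0. -1.] F [ 0.1 -0.2 -0.4] q [ 0.32  0.62 -0.43  1.96  0.41  0.65  1.51]
[0.036,-0.049,0.089,0.0,0.0,-1.0],
[0.036,-0.049,0.174,0.0,0.0,-1.0],
```

View pics/t1.png

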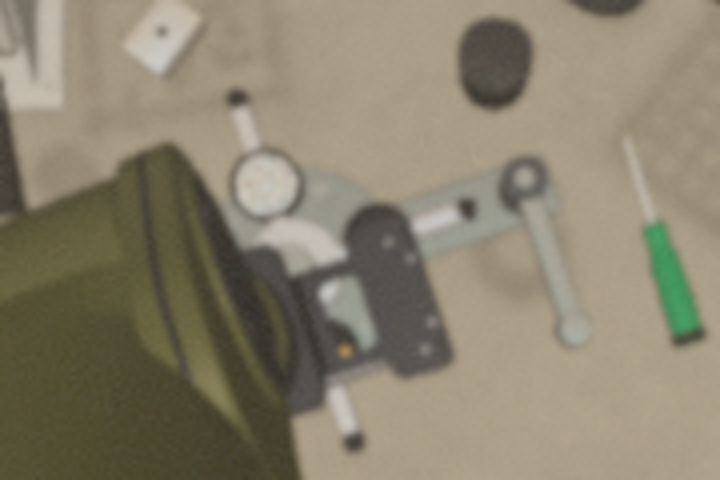

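Call:
carry_out(
  commands=[
    [0.036,-0.049,0.08,0,0,-1],
    [0.036,-0.049,0.08,0,0,-1],
    [0.036,-0.049,0.12,0,0,-1],
    [0.036,-0.049,0.14,0,0,-1],
    [0.036,-0.049,0.14,0,0,-1],
    [0.036,-0.049,0.14,0,0,-1],
  ],
)

```text
clock: 4.05
tool_pos: [0.4799, -0.1304, 0.059]
eef_rot: [-0.162, 0.987, 0.0, 0.0]
contact_force: [0.3, -0.6, 0.0]
opening: 0.005
```

```bash
python3 - <<'E'
from h import *
st();rows([(0.48,-0.130,0.025,108.7)])
p=cam("scene");cv2.imwrite("pics/s2.png",cv2.resize(p["img"][120:280,200:420],None,fx=3.5,fy=3.5,interpolation=cv2.INTER_CUBIC))
p=cam("wrist");cv2.imwrite("pics/w2.png",p["img"])
E
```

```text
t 4.0 pos [ 0.4799 -0.1304  0.059 ] yaw_y 108.6 z [-0.  0. -1.] F [ 0.3 -0.6  0. ] q [ 0.31  0.85 -0.22  2.07  0.62  0.28  1.46]
[-0.000,0.000,0.034,0.0,0.0,-0.1],
```

View pics/s2.png

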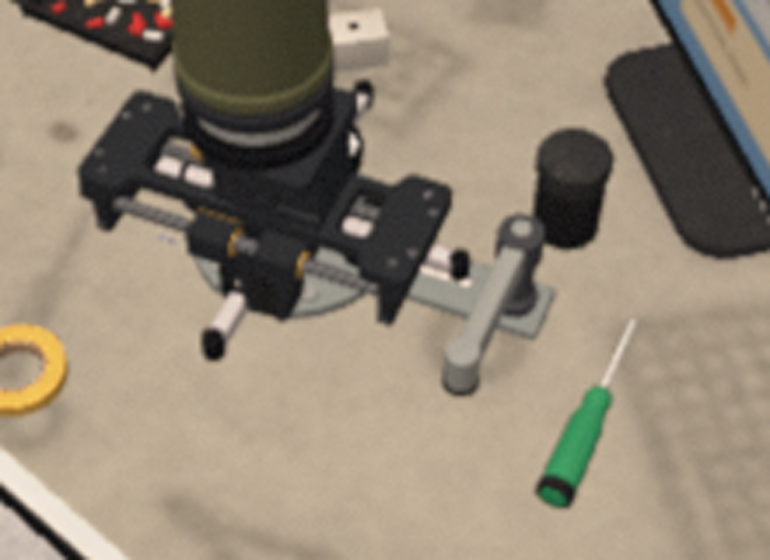

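View pics/w2.png

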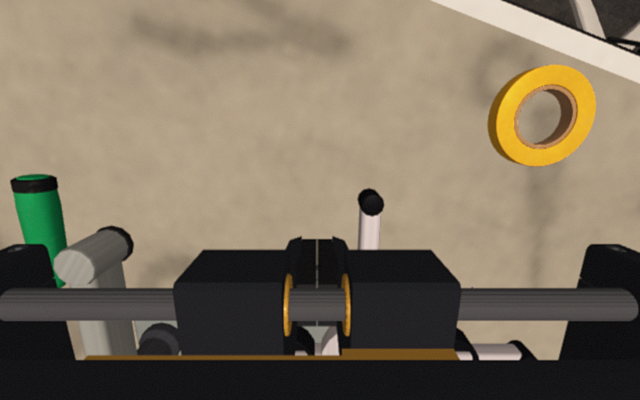

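Call:
carry_out(
  commands=[
    [0,0,0.012,0,0,0],
    [0,0,0.024,0,0,0],
    [0,0,0.034,0,0,0],
    [0,0,0.034,0,0,0],
  ],
)

```text
clock: 4.55
tool_pos: [0.4797, -0.1306, 0.0246]
eef_rot: [-0.162, 0.987, 0.0, -0.0]
contact_force: [-0.1, -0.3, -0.1]
opening: 0.005
```

```bash
python3 - <<'E'
from h import *
st()
H=np.array([.556,-.0695])
def T(a,off=.0235,rad=.091):
    a=np.deg2rad(a);e=np.array([np.cos(a),np.sin(a)]);n=np.array([e[1],-e[0]])*-1
    p=H+rad*e+off*n
    return (*p,.025,np.degrees(a)-90)
rows([T(198.7,.026),T(198.7)]+[T(198.7-4*k) for k in range(1,11)])
E
```

```text
t 4.5 pos [ 0.4797 -0.1306  0.0246] yaw_y 108.6 z [-0.  0. -1.] F [-0.1 -0.3 -0.1] q [ 0.26  0.91 -0.15  2.08  0.65  0.19  1.43]
[-0.001,0.007,-0.000,0.0,-0.0,-0.1],
[-0.001,0.010,-0.000,0.0,-0.0,-0.1],
[0.001,0.016,-0.000,0.0,-0.0,3.9],
[0.002,0.023,-0.000,0.0,-0.0,7.9],
[0.002,0.029,-0.000,0.0,-0.0,11.9],
[0.002,0.036,-0.000,0.0,-0.0,15.9],
[0.002,0.042,-0.000,0.0,-0.0,19.9],
[0.001,0.049,-0.000,0.0,-0.0,23.9],
[-0.000,0.055,-0.000,0.0,-0.0,27.9],
[-0.002,0.062,-0.000,0.0,-0.0,31.9],
[-0.004,0.068,-0.000,0.0,-0.0,35.9],
[-0.007,0.074,-0.000,0.0,-0.0,39.9],
```

Call:
carry_out(
  commands=[
    [-0.001,0.007,0,0,0,0],
    [-0.001,0.01,0,0,0,0],
    [0.001,0.016,0,0,0,4],
    [0.002,0.023,0,0,0,8],
    [0.002,0.029,0,0,0,12],
    [0.002,0.036,0,0,0,16],
    [0.002,0.042,0,0,0,20],
    [0.001,0.049,0,0,0,24],
    [0,0.055,0,0,0,28],
    [-0.002,0.062,0,0,0,32],
    [-0.004,0.068,0,0,0,36],
    [-0.007,0.074,0,0,0,40],
  ],
)

```text
clock: 5.75
tool_pos: [0.463, -0.0584, 0.0253]
eef_rot: [0.187, 0.982, -0.0, 0.001]
contact_force: [0.0, -2.2, 0.0]
opening: 0.006
```

```bash
python3 - <<'E'
from h import *
st()
p=cam("scene");cv2.imwrite("pics/s3.png",cv2.resize(p["img"][120:280,200:420],None,fx=3.5,fy=3.5,interpolation=cv2.INTER_CUBIC))
p=cam("wrist");cv2.imwrite("pics/w3.png",p["img"])
E
```

```text
t 5.8 pos [ 0.463  -0.0584  0.0253] yaw_y 68.4 z [ 0.001 -0.001 -1.   ] F [ 0.  -2.2  0. ] q [ 0.04  0.9  -0.02  2.18  0.27  0.06  0.95]
```

View pics/s3.png

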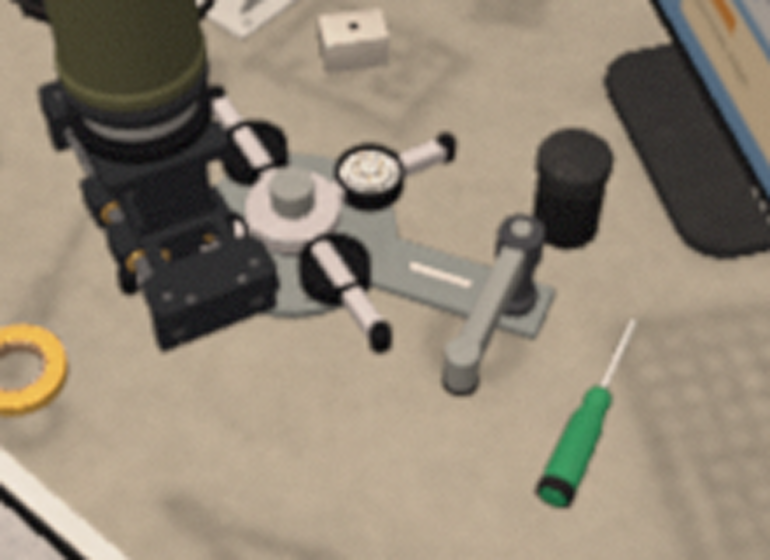

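View pics/w3.png

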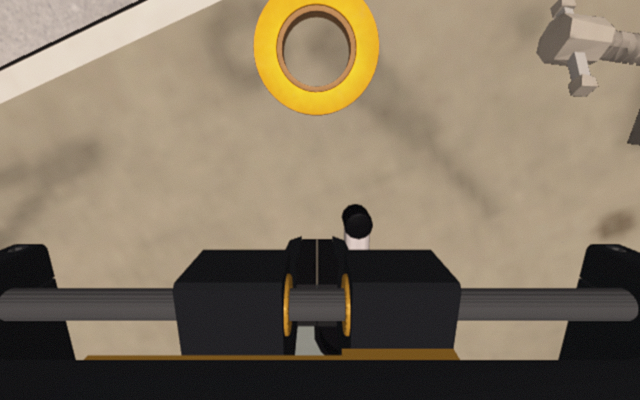

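```bash
cat >> h.py <<'E'
H=np.array([.556,-.0695])
def T(a,off=.0235,rad=.091,z=.025):
    a=np.deg2rad(a);e=np.array([np.cos(a),np.sin(a)]);n=np.array([-e[1],e[0]])
    p=H+rad*e+off*n
    return (*p,z,np.degrees(a)-90)
E
python3 - <<'E'
from h import *
rows([T(158.7-4*k) for k in range(1,10)])
E
```

```text
[0.001,0.005,0.000,0.1,0.1,4.0],
[0.002,0.012,0.000,0.1,0.1,8.0],
[0.003,0.018,0.000,0.1,0.0,12.0],
[0.003,0.025,0.000,0.1,0.0,16.0],
[0.003,0.031,0.000,0.1,0.0,20.0],
[0.002,0.038,0.000,0.1,0.0,24.0],
[0.000,0.044,0.000,0.1,0.0,28.0],
[-0.001,0.051,0.000,0.1,0.0,32.0],
[-0.004,0.057,0.000,0.1,0.0,36.0],
```

Call:
carry_out(
  commands=[
    [0.001,0.006,0,0,0,4],
    [0.002,0.012,0,0,0,8],
    [0.003,0.018,0,0,0,12],
  ],
)

```text
clock: 6.15
tool_pos: [0.4662, -0.041, 0.025]
eef_rot: [0.288, 0.958, -0.0, 0.0]
contact_force: [0.6, -1.7, -0.4]
opening: 0.003
```

```bash
python3 - <<'E'
from h import *
st();rows([T(146.7-4*k) for k in range(1,9)])
E
```

```text
t 6.2 pos [ 0.4662 -0.041   0.025 ] yaw_y 56.5 z [-0.    -0.001 -1.   ] F [ 0.6 -1.7 -0.4] q [-0.    0.9  -0.01  2.17  0.15  0.07  0.82]
[0.002,0.008,0.000,-0.0,0.0,3.8],
[0.003,0.015,0.000,-0.0,0.0,7.8],
[0.003,0.021,0.000,-0.0,0.0,11.8],
[0.003,0.028,0.000,-0.0,0.0,15.8],
[0.003,0.035,0.000,-0.0,0.0,19.8],
[0.002,0.041,0.000,-0.0,0.0,23.8],
[0.001,0.047,0.000,-0.0,0.0,27.8],
[-0.001,0.054,0.000,-0.0,0.0,31.8],
```

Call:
carry_out(
  commands=[
    [0.002,0.007,0,0,0,4],
    [0.003,0.014,0,0,0,8],
    [0.003,0.021,0,0,0,12],
    [0.003,0.028,0,0,0,16],
    [0.003,0.035,0,0,0,20],
    [0.002,0.041,0,0,0,24],
    [0.002,0.041,0,0,0,24],
  ],
)

```text
clock: 6.85
tool_pos: [0.4875, -0.0046, 0.0249]
eef_rot: [0.479, 0.878, 0.0, 0.0]
contact_force: [-0.4, 0.1, 0.4]
opening: 0.008
```

```bash
python3 - <<'E'
from h import *
st();rows([T(122.7-4*k) for k in range(1,6)])
for n in ("scene","top"):
    p=cam(n)
    w=(p["img"][120:280,200:420] if n=="scene" else p["img"][140:260,220:400])
    cv2.imwrite(f"pics/{n}4.png",cv2.resize(w,None,fx=3.5,fy=3.5,interpolation=cv2.INTER_CUBIC))
    d={l:r.spot_point(p,l) for l in("hub","station","sensor_top","spoke","clamp_pivot")}
    for l in d: print(n,l,[(np.round(x["xyz"],3),round(x["p"],2)) for x in d[l][:1]])
E
```

```text
t 6.8 pos [ 0.4875 -0.0046  0.0249] yaw_y 32.7 z [ 0.  0. -1.] F [-0.4  0.1  0.4] q [-0.09  0.91  0.01  2.11 -0.09  0.12  0.57]
[0.001,0.005,-0.000,0.0,-0.0,4.0],
[0.002,0.012,-0.000,0.0,-0.0,8.0],
[0.002,0.019,-0.000,0.0,-0.0,12.0],
[0.002,0.025,-0.000,0.0,-0.0,16.0],
[0.002,0.032,-0.000,0.0,-0.0,20.0],
scene hub [(array([ 0.56 , -0.073,  0.043]), 0.86)]
scene station [(array([ 0.574, -0.124,  0.041]), 0.81)]
scene sensor_top [(array([ 0.589, -0.118,  0.046]), 0.63)]
scene spoke [(array([ 0.609, -0.146,  0.034]), 0.94)]
scene clamp_pivot [(array([ 0.604, -0.209,  0.061]), 0.91)]
top hub [(array([ 0.559, -0.069,  0.042]), 0.93)]
top station [(array([ 0.577, -0.121,  0.044]), 0.63)]
top sensor_top [(array([ 0.588, -0.117,  0.04 ]), 0.83)]
top spoke [(array([ 0.613, -0.149,  0.033]), 0.94)]
top clamp_pivot [(array([ 0.608, -0.211,  0.065]), 0.91)]
```

View pics/scene4.png

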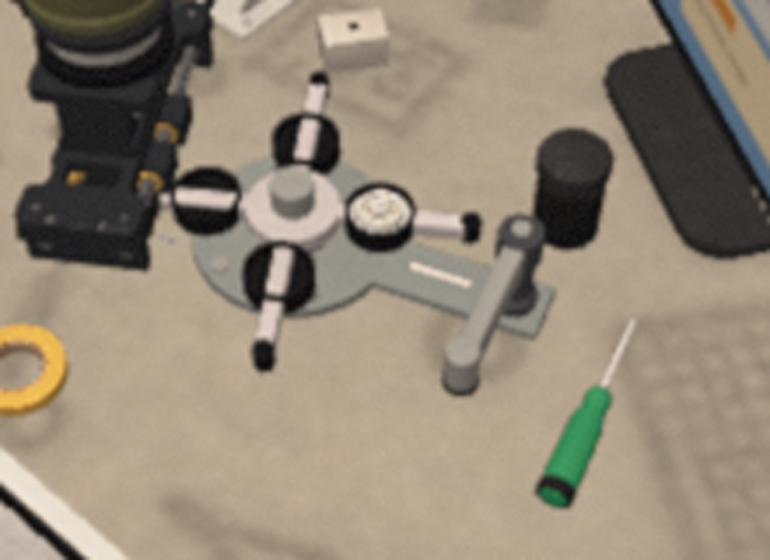

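View pics/top4.png

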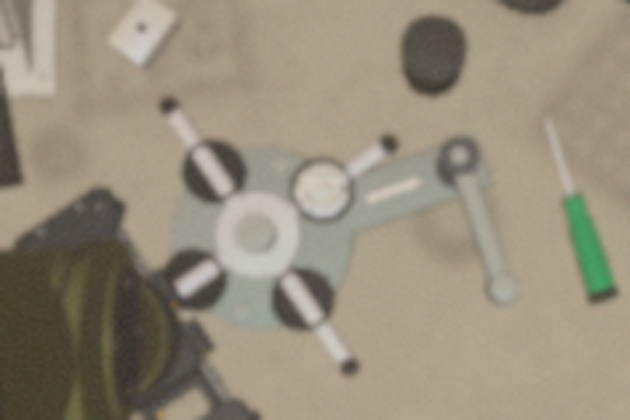

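```bash
python3 - <<'E'
from h import *
p=cam("top")
f=lambda u,v,z:ray(p,220+(u+.5)/3.5-.5,140+(v+.5)/3.5-.5,z)
ang=lambda a,b:np.degrees(np.arctan2(*(b-a)[[1,0]]))
L1,L2=f(368,197,.0105),f(424,182,.0105)
print("mark",ang(L1,L2),L1,L2)
s1,s2,s3=f(388,143,.036),f(168,104,.036),f(348,366,.036)
print("diam",ang(s2,s3),np.linalg.norm(s2-s3),"mid",(s2+s3)/2,"sens",ang((s2+s3)/2,s1),np.linalg.norm((s2+s3)/2-s1))
h=f(257,232,.054);pv=f(459,156,.076);n=f(322,189,.043)
print("hub",h,"piv",pv,ang(h,pv),np.linalg.norm((h-pv)[:2]),"mid-piv",ang((s2+s3)/2,pv),"sens",n,ang(h,n),"mark line from hub",ang(h,(L1+L2)/2))
# tongue edges/white line: automatic
g=p["img"].astype(int).min(axis=2); sub=cv2.resize(g[180:205,318:348].astype(np.uint8),None,fx=1,fy=1)
ys,xs=np.where(sub>200);print(len(xs))
E
```

```text
mark -75.85042028800324 [ 0.58444677 -0.1476471   0.0105    ] [ 0.59461689 -0.18798826  0.0105    ]
diam -145.97269790003025 0.22351631656851514 mid [ 0.55739735 -0.07062995  0.036     ] sens -56.062625977959634 0.11128877163692759
hub [ 0.55698195 -0.07279985  0.054     ] piv [ 0.60399746 -0.21085863  0.076     ] -71.1938762698885 0.14584472837956383 mid-piv -71.61757078337664 sens [ 0.58708081 -0.11684098  0.043     ] -55.650290567736185 mark line from hub -71.0902852010433
0
```

Call:
carry_out(
  commands=[
    [0.001,0.005,0,0,0,4],
    [0.002,0.012,0,0,0,8],
    [0.002,0.018,0,0,0,11.5],
    [0.002,0.02,0,0,0,12.7],
    [0.002,0.02,0,0,0,12.7],
  ],
)

```text
clock: 8.0
tool_pos: [0.5027, 0.0076, 0.0246]
eef_rot: [0.574, 0.819, -0.0, -0.0]
contact_force: [-0.2, -0.2, 0.1]
opening: 0.003
```

```bash
cat > m.py <<'E'
from h import *
import sys
i=sys.argv[1]
st()
for n in ("scene","top"):
    p=cam(n)
    w=(p["img"][140:250,220:380] if n=="scene" else p["img"][140:260,240:400])
    cv2.imwrite(f"pics/{n}{i}.png",cv2.resize(w,None,fx=5,fy=5,interpolation=cv2.INTER_CUBIC))
    A={}
    for l in("hub","station","sensor_top","spoke","clamp_pivot","clamp_pad"):
        x=r.spot_point(p,l)[:1]
        if x: A[l]=np.array(x[0]["xyz"]);print(n,l,np.round(A[l],3),round(x[0]["p"],2), "ang from hub", np.round(np.degrees(np.arctan2(A[l][1]+.070,A[l][0]-.557)),1))
E
python3 m.py 5
```

```text
t 8.0 pos [0.5027 0.0076 0.0246] yaw_y 20.0 z [-0.001  0.    -1.   ] F [-0.2 -0.2  0.1] q [-0.13  0.92  0.04  2.07 -0.21  0.16  0.45]
scene hub [ 0.559 -0.07   0.041] 0.96 ang from hub 12.5
scene station [ 0.577 -0.122  0.041] 0.57 ang from hub -69.0
scene sensor_top [ 0.578 -0.122  0.043] 0.8 ang from hub -67.7
scene spoke [ 0.592 -0.159  0.033] 0.61 ang from hub -68.3
scene clamp_pivot [ 0.606 -0.209  0.062] 0.72 ang from hub -70.6
scene clamp_pad [ 0.513 -0.24   0.049] 0.75 ang from hub -104.5
top hub [ 0.558 -0.069  0.039] 0.76 ang from hub 42.0
top station [ 0.579 -0.123  0.044] 0.75 ang from hub -67.7
top sensor_top [ 0.579 -0.124  0.038] 0.96 ang from hub -67.4
top spoke [ 0.596 -0.157  0.03 ] 0.98 ang from hub -65.7
top clamp_pivot [ 0.607 -0.212  0.062] 0.56 ang from hub -70.5
top clamp_pad [ 0.518 -0.239  0.044] 0.63 ang from hub -103.0
```

View pics/scene5.png

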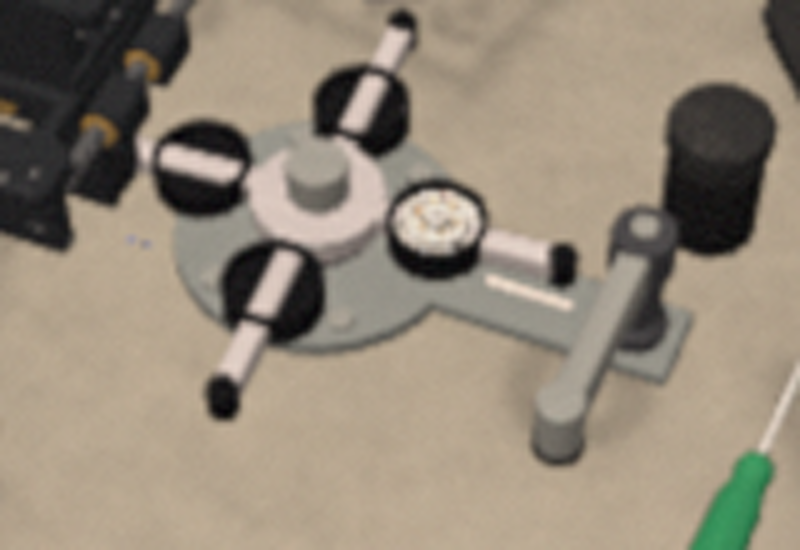

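View pics/top5.png

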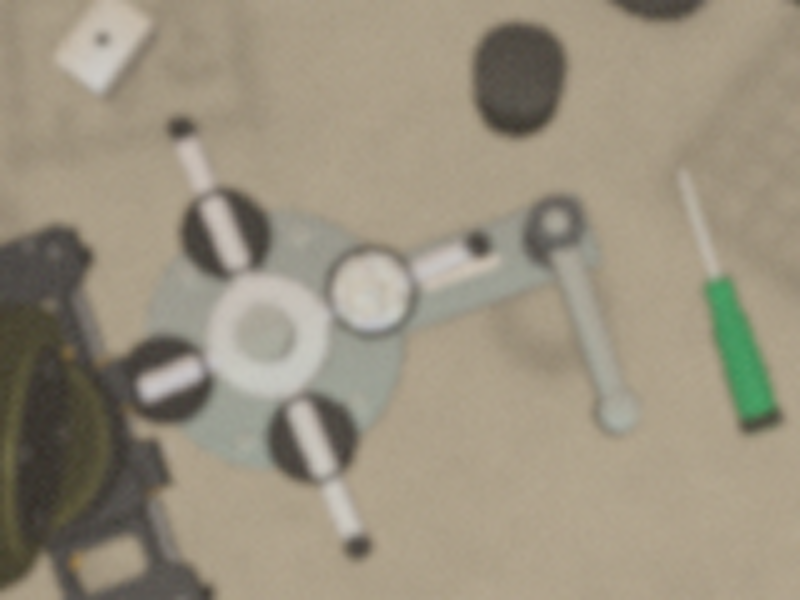

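```bash
cat > fit.py <<'E'
from h import *
from scipy.optimize import least_squares
def fit(p,crop,obs):
    o=np.array(crop[:2]);s=crop[2]
    pt=lambda u,v:o+(np.array([u,v])+.5)/s-.5
    def res(x,full=False):
        hx,hy,yaw,wh=x;out={}
        for k,(u,v) in obs.items():
            c=k.split(".")[0]
            if c=="hub": X=(hx,hy,.054)
            elif c=="piv": X=(hx+.148*np.sin(yaw),hy-.148*np.cos(yaw),.076)
            else:
                j=int(k.split(".")[1]);a=yaw-np.pi/2+wh+j*np.pi/2
                rad,z={"stud":(.112,.036),"nest":(.055,.038),"sens":(.055,.043)}[c]
                X=(hx+rad*np.cos(a),hy+rad*np.sin(a),z)
            out[k]=proj(p,X)-pt(u,v)
        return out if full else np.concatenate(list(out.values()))
    so=least_squares(res,[.557,-.07,np.radians(18.5),0.0],loss="soft_l1",f_scale=.5)
    print("hub",np.round(so.x[:2],4),"yaw %.2f wheel %.2f deg"%tuple(np.degrees(so.x[2:])),{k:np.round(v,1).tolist() for k,v in res(so.x,True).items()})
    return so.x
E
python3 - <<'E'
from fit import *
p=cam("top")
fit(p,(240,140,5),{"stud.0":(478,243),"stud.1":(181,128),"stud.3":(357,545),"nest.1":(225,233),"nest.3":(312,437),"nest.2":(165,378),"sens.0":(371,290),"piv":(555,222),"hub":(265,330)})
p=cam("scene")
fit(p,(220,140,5),{"stud.0":(563,252),"stud.1":(402,20),"stud.3":(224,388),"nest.1":(362,107),"nest.3":(273,288),"nest.2":(203,164),"sens.0":(437,220),"piv":(645,224),"hub":(318,157)})
ang=lambda a,b:np.degrees(np.arctan2(*(b-a)[[1,0]]))
f=lambda u,v,z:ray(p,220+(u+.5)/5-.5,140+(v+.5)/5-.5,z)
print("tongue edge",ang(f(432,306,.01),f(664,380,.01)),"mark",ang(f(485,279,.0105),f(573,306,.0105)))
E
```

```text
hub [ 0.5572 -0.0711] yaw 18.75 wheel 3.79 deg {'stud.0': [0.2, 0.1], 'stud.1': [-0.1, -0.2], 'stud.3': [0.2, 0.3], 'nest.1': [-0.1, -0.4], 'nest.3': [-0.1, 0.2], 'nest.2': [-0.2, 0.1], 'sens.0': [-0.0, -0.4], 'piv': [0.4, -0.1], 'hub': [-0.2, 0.3]}
hub [ 0.5545 -0.0728] yaw 20.88 wheel 2.11 deg {'stud.0': [0.4, 0.7], 'stud.1': [-0.1, 0.1], 'stud.3': [-0.2, 0.6], 'nest.1': [-0.3, -0.9], 'nest.3': [0.0, -0.9], 'nest.2': [-0.4, -0.8], 'sens.0': [0.2, -1.4], 'piv': [1.0, 0.2], 'hub': [-0.2, 1.7]}
tongue edge -70.66240817942072 mark -70.1876310254301
```

```bash
python3 - <<'E'
from h import *
rows([T(108.5),T(107.5),T(108,.035),T(108,.04,z=.12), (.46,-.03,.2,18)])
E
```

```text
[0.001,0.002,-0.000,-0.0,0.0,1.4],
[0.002,0.004,-0.000,-0.0,0.0,2.4],
[0.002,-0.008,-0.000,-0.0,0.0,1.9],
[0.002,-0.013,-0.095,-0.0,0.0,1.9],
[-0.020,-0.053,-0.175,-0.0,0.0,1.9],
```

Call:
carry_out(
  commands=[
    [0.001,0.002,0,0,0,1.4],
    [0.002,0.004,0,0,0,2.5],
    [0.002,0.004,0,0,0,2.5],
    [0.002,-0.004,0,0,0,2],
    [0.002,-0.01,0,0,0,2],
    [0.002,-0.013,-0.03,0,0,2],
    [0.002,-0.013,-0.08,0,0,2],
    [0.002,-0.013,-0.13,0,0,2],
    [0.002,-0.013,-0.17,0,0,2],
  ],
)

```text
clock: 9.7
tool_pos: [0.4897, 0.0046, 0.1971]
eef_rot: [0.589, 0.808, 0.001, 0.0]
contact_force: [0.4, -0.0, -0.5]
opening: 0.007
```

```bash
python3 - <<'E'
from h import *
st();rows([(.57,-.10,.20,108)])
E
```

```text
t 9.7 pos [0.4897 0.0046 0.1971] yaw_y 17.9 z [ 0.001  0.    -1.   ] F [ 0.4 -0.  -0.5] q [-0.21  0.59  0.17  2.02 -0.18  0.54  0.4 ]
[-0.124,0.044,-0.003,0.1,0.1,-90.1],
```

Call:
carry_out(
  commands=[
    [-0.124,0.044,-0.003,0,0,-90],
    [-0.124,0.044,-0.003,0,0,-90],
    [-0.124,0.044,-0.003,0,0,-90],
    [-0.124,0.044,-0.003,0,0,-90],
    [-0.124,0.044,-0.003,0,0,-90],
    [-0.124,0.044,-0.003,0,0,-90],
    [-0.124,0.044,-0.003,0,0,-90],
    [-0.124,0.044,-0.003,0,0,-90],
    [-0.124,0.044,-0.003,0,0,-90],
    [-0.124,0.044,-0.003,0,0,-90],
    [-0.124,0.044,-0.003,0,0,-90],
    [-0.124,0.044,-0.003,0,0,-90],
  ],
)

```text
clock: 10.9
tool_pos: [0.5694, -0.0998, 0.1974]
eef_rot: [-0.156, 0.988, 0.0, -0.0]
contact_force: [-0.3, 1.2, 0.4]
opening: 0.007
```

```bash
python3 - <<'E'
from h import *
st();p=cam("wrist");cv2.imwrite("pics/w6.png",p["img"])
cv2.imwrite("pics/w6c.png",cv2.resize(p["img"][150:360,180:440],None,fx=3,fy=3,interpolation=cv2.INTER_CUBIC)[:600])
E
```

```text
t 10.9 pos [ 0.5694 -0.0998  0.1974] yaw_y 107.9 z [-0.001  0.001 -1.   ] F [-0.3  1.2  0.4] q [ 0.28  0.69 -0.32  1.75  0.29  0.75  1.7 ]
```

View pics/w6.png

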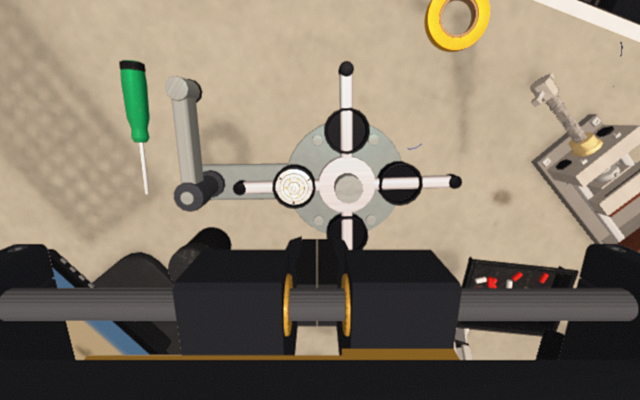

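```bash
python3 - <<'E'
import cv2
p=cv2.imread("pics/w6.png")
cv2.imwrite("pics/w6a.png",cv2.resize(p[55:245,160:310],None,fx=4,fy=3.15,interpolation=cv2.INTER_CUBIC)[:600]) if 0 else None
cv2.imwrite("pics/w6a.png",cv2.resize(p[130:250,160:320],None,fx=5,fy=5,interpolation=cv2.INTER_CUBIC))
cv2.imwrite("pics/w6b.png",cv2.resize(p[130:250,310:470],None,fx=5,fy=5,interpolation=cv2.INTER_CUBIC))
E
```

```text
(no output)
```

View pics/w6a.png

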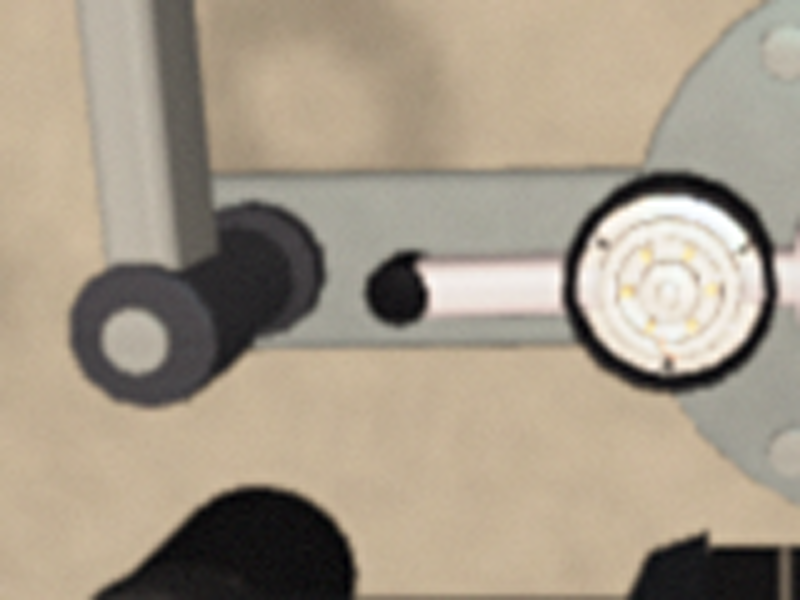

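View pics/w6b.png

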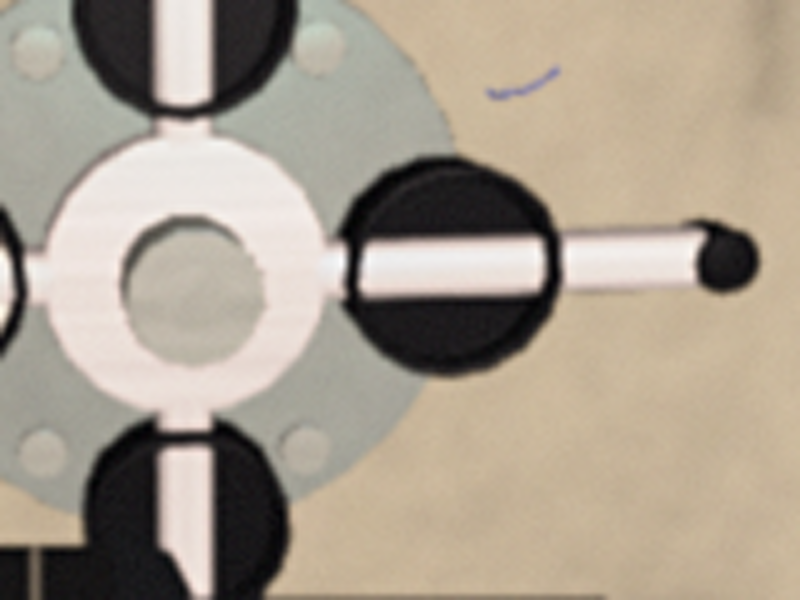

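```bash
python3 - <<'E'
from fit import *
p=cam("wrist")
fit(p,(160,130,5),{"stud.0":(399,293),"stud.2":(1477,262),"stud.3":(932,-303),"nest.2":(1200,267),"nest.3":(937,2),"sens.0":(669,288),"piv":(143,335),"hub":(940,292)})
f=lambda u,v,z:ray(p,160+(u+.5)/5-.5,130+(v+.5)/5-.5,z)
ang=lambda a,b:np.degrees(np.arctan2(*(b-a)[[1,0]]))
a,b,c,d=f(220,173,.01),f(640,166,.01),f(255,348,.01),f(580,346,.01)
print("edges",ang(b,a),ang(d,c)); n=np.array([np.sin(np.radians(18.75)),0]);
m=(b+d)/2; u=np.array([np.cos(np.radians(18.9)),np.sin(np.radians(18.9))])
print("lateral edges",(a[:2]@u,b[:2]@u,c[:2]@u,d[:2]@u))
for k,q in dict(hub=f(940,292,.054),piv=f(143,335,.076),sens=f(669,288,.043),s0=f(399,293,.036),s2=f(1477,262,.036),pad=f((178-160)*5,(86-130)*5,.076)).items(): print(k,np.round(q,4),q[:2]@u)
E
```

```text
hub [ 0.5553 -0.0714] yaw 18.72 wheel 0.74 deg {'stud.0': [-1.3, -0.2], 'stud.2': [0.8, -0.4], 'stud.3': [0.3, -1.9], 'nest.2': [1.2, 0.6], 'nest.3': [-0.3, -0.0], 'sens.0': [-0.6, 0.7], 'piv': [-1.0, 0.1], 'hub': [0.9, 0.6]}
edges -71.30445181175257 -71.90348057225614
lateral edges (np.float64(0.48149468936948314), np.float64(0.48182322698789504), np.float64(0.5211713653102159), np.float64(0.5222013025242995))
hub [ 0.555  -0.0725  0.054 ] 0.501617257757725
piv [ 0.6025 -0.2108  0.076 ] 0.5017604022571073
sens [ 0.5728 -0.1229  0.043 ] 0.5021218086295407
s0 [ 0.5924 -0.1757  0.036 ] 0.5035501909265145
s2 [0.5187 0.0335 0.036 ] 0.5015488397729697
pad [ 0.5124 -0.2378  0.076 ] 0.40774114783845244
```

```bash
cat >> h.py <<'E'
P=np.array([.6025,-.2108])
def C(a,off=.0235,rad=.06,z=.056):
    a=np.deg2rad(a);e=np.array([np.cos(a),np.sin(a)]);n=np.array([-e[1],e[0]])
    p=P+rad*e+off*n
    return (*p,z,np.degrees(a)-90)
E
python3 - <<'E'
from h import *
st();rows([C(196.7,.038,z=.18),C(196.7,.038)]);print(C(196.7,.038))
E
```

```text
t 11.0 pos [ 0.5696 -0.0997  0.1975] yaw_y 107.8 z [-0.  0. -1.] F [ 0.2 -0.1  0.3] q [ 0.28  0.69 -0.32  1.75  0.29  0.75  1.7 ]
[0.063,-0.153,0.017,0.0,-0.0,1.1],
[0.063,-0.153,0.141,0.0,-0.0,1.1],
(np.float64(0.5559503500635702), np.float64(-0.2644388859951047), 0.056, np.float64(106.70000000000002))
```

Call:
carry_out(
  commands=[
    [0.063,-0.153,0.017,0,0,1],
    [0.063,-0.153,0.017,0,0,1],
    [0.063,-0.153,0.017,0,0,1],
    [0.063,-0.153,0.017,0,0,1],
    [0.063,-0.153,0.017,0,0,1],
    [0.063,-0.153,0.06,0,0,1],
    [0.063,-0.153,0.09,0,0,1],
    [0.063,-0.153,0.09,0,0,1],
  ],
)

```text
clock: 11.8
tool_pos: [0.5551, -0.2604, 0.1044]
eef_rot: [-0.149, 0.989, 0.003, -0.003]
contact_force: [-1.1, 0.7, -0.1]
opening: 0.008
```

```bash
python3 - <<'E'
from h import *
st();rows([C(196.7,.038)])
for n in ("scene","wrist"):
    p=cam(n);w=p["img"][120:280,220:440] if n=="scene" else p["img"]
    if n=="scene": w=cv2.resize(w,None,fx=3.5,fy=3.5,interpolation=cv2.INTER_CUBIC)
    cv2.imwrite(f"pics/{n}7.png",w)
E
```

```text
t 11.8 pos [ 0.5551 -0.2604  0.1044] yaw_y 107.1 z [-0.007  0.005 -1.   ] F [-1.1  0.7 -0.1] q [ 0.52  0.86 -0.29  1.7   0.37  0.64  1.9 ]
[0.000,-0.004,0.048,0.4,-0.3,0.4],
```

View pics/scene7.png

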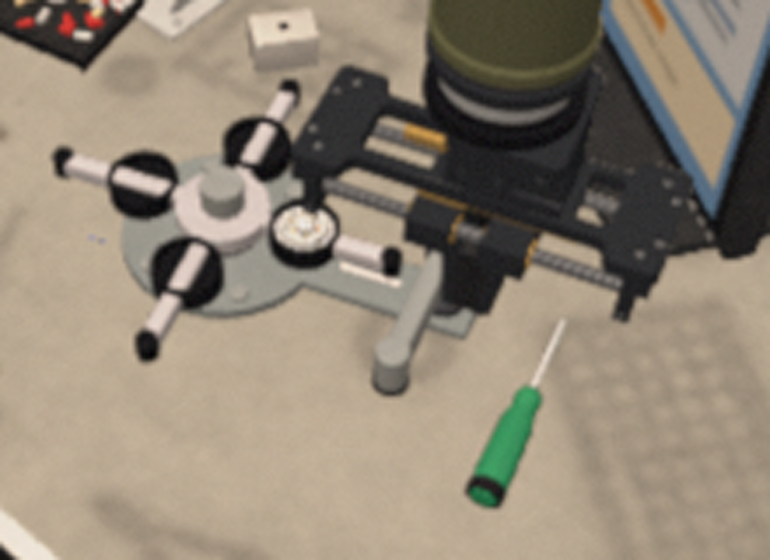

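View pics/wrist7.png

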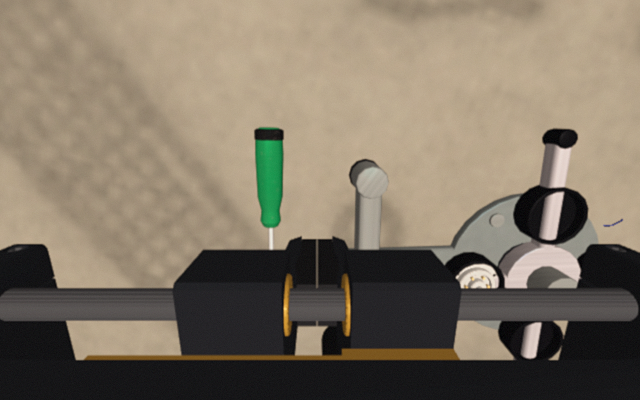

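```bash
python3 - <<'E'
from h import *
p=cam("scene")
for z in (.05,.1,.15,.2): print(z,np.round(ray(p,220+715/3.5,120+212/3.5,z),3),np.round(ray(p,220+740/3.5,120+255/3.5,z),3))
p=cam("top")
for z in (.05,.1,.15,.2): print(z,np.round(ray(p,403,138,z),3))
E
```

```text
0.05 [ 0.741 -0.313  0.05 ] [ 0.721 -0.342  0.05 ]
0.1 [ 0.697 -0.327  0.1  ] [ 0.679 -0.355  0.1  ]
0.15 [ 0.653 -0.342  0.15 ] [ 0.636 -0.367  0.15 ]
0.2 [ 0.609 -0.357  0.2  ] [ 0.594 -0.38   0.2  ]
0.05 [ 0.718 -0.341  0.05 ]
0.1 [ 0.705 -0.331  0.1  ]
0.15 [ 0.692 -0.322  0.15 ]
0.2 [ 0.679 -0.313  0.2  ]
```

Call:
carry_out(
  commands=[
    [0,-0.004,0.02,0.3,-0.3,0.4],
    [0,-0.004,0.04,0.3,-0.3,0.4],
    [0,-0.004,0.048,0.3,-0.3,0.4],
    [0,-0.004,0.048,0.3,-0.3,0.4],
  ],
)

```text
clock: 12.4
tool_pos: [0.5585, -0.2681, 0.06]
eef_rot: [-0.144, 0.99, -0.002, 0.003]
contact_force: [-0.2, -0.5, -0.4]
opening: 0.001
```

```bash
python3 - <<'E'
from h import *
st();rows([C(196.7,.031),C(196.7,.024)]+[C(196.7-5*k) for k in range(1,11)])
E
```

```text
t 12.4 pos [ 0.5585 -0.2681  0.06  ] yaw_y 106.5 z [ 0.007 -0.003 -1.   ] F [-0.2 -0.5 -0.4] q [ 0.51  0.93 -0.25  1.71  0.4   0.55  1.88]
[0.001,0.011,0.004,-0.3,0.3,-0.2],
[0.001,0.018,0.004,-0.3,0.3,-0.2],
[0.003,0.024,0.004,-0.3,0.3,4.8],
[0.005,0.030,0.004,-0.3,0.3,9.8],
[0.006,0.035,0.004,-0.2,0.3,14.8],
[0.006,0.041,0.004,-0.2,0.4,19.8],
[0.006,0.046,0.004,-0.2,0.4,24.8],
[0.005,0.052,0.004,-0.2,0.4,29.8],
[0.004,0.057,0.004,-0.2,0.4,34.8],
[0.003,0.063,0.004,-0.2,0.4,39.8],
[0.001,0.068,0.004,-0.1,0.4,44.8],
[-0.002,0.073,0.004,-0.1,0.4,49.8],
```

Call:
carry_out(
  commands=[
    [0.001,0.011,0.002,-0.3,0.3,0],
    [0.001,0.018,0.002,-0.3,0.3,0],
    [0.003,0.024,0.002,-0.3,0.3,5],
    [0.005,0.03,0.002,-0.3,0.3,10],
    [0.006,0.035,0.002,-0.2,0.3,15],
    [0.006,0.041,0.002,-0.2,0.4,20],
    [0.006,0.046,0.002,-0.2,0.4,25],
    [0.005,0.052,0.002,-0.2,0.4,30],
    [0.004,0.057,0.002,-0.2,0.4,35],
    [0.003,0.063,0.002,-0.2,0.4,40],
    [0.003,0.063,0.002,-0.2,0.4,40],
  ],
)

```text
clock: 13.5
tool_pos: [0.5384, -0.2076, 0.0583]
eef_rot: [0.203, 0.979, 0.0, 0.001]
contact_force: [0.4, -0.4, 0.1]
opening: 0.008
```

```bash
python3 - <<'E'
from h import *
st();rows([C(156.7-5*k) for k in range(0,11)])
for n in ("scene","wrist"):
    p=cam(n);w=p["img"][120:280,220:440] if n=="scene" else p["img"]
    if n=="scene": w=cv2.resize(w,None,fx=3.5,fy=3.5,interpolation=cv2.INTER_CUBIC)
    cv2.imwrite(f"pics/{n}8.png",w)
E
```

```text
t 13.5 pos [ 0.5384 -0.2076  0.0583] yaw_y 66.6 z [ 0.001  0.    -1.   ] F [ 0.4 -0.4  0.1] q [ 0.32  0.89 -0.06  1.84  0.12  0.41  1.34]
[-0.000,-0.001,0.002,0.1,0.1,-0.1],
[0.002,0.004,0.002,0.1,0.1,4.9],
[0.003,0.010,0.002,0.1,0.1,9.9],
[0.004,0.015,0.002,0.1,0.1,14.9],
[0.004,0.021,0.002,0.1,0.1,19.9],
[0.004,0.026,0.002,0.1,0.1,24.9],
[0.004,0.032,0.002,0.1,0.1,29.9],
[0.003,0.038,0.002,0.1,0.1,34.9],
[0.001,0.043,0.002,0.1,0.0,39.9],
[-0.001,0.048,0.002,0.1,0.0,44.9],
[-0.004,0.053,0.002,0.1,0.0,49.9],
```

View pics/scene8.png

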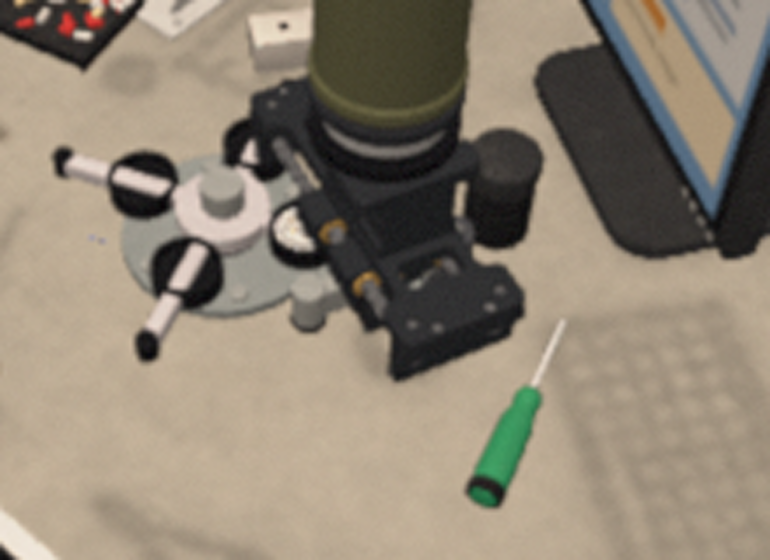

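View pics/wrist8.png

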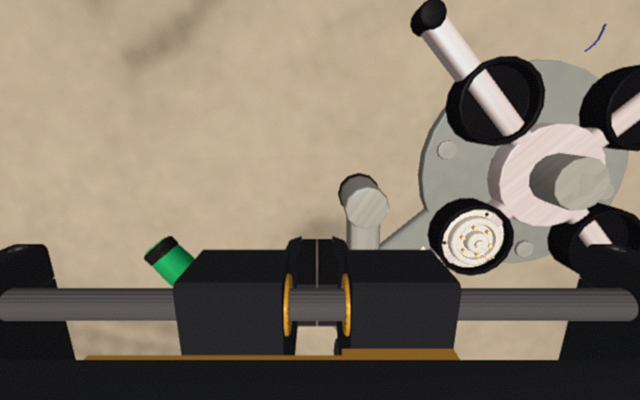

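Call:
carry_out(
  commands=[
    [0.002,0.005,0.001,0,0,5],
    [0.003,0.01,0.001,0,0,10],
    [0.004,0.015,0.001,0,0,15],
    [0.004,0.021,0.001,0,0,20],
    [0.004,0.026,0.001,0,0,25],
    [0.004,0.032,0.001,0,0,30],
    [0.003,0.037,0.001,0,0,34],
    [0.002,0.041,0.001,0,0,38],
    [0.001,0.044,0.001,0,0,41],
    [0.001,0.044,0.001,0,0,41],
  ],
)

```text
clock: 14.6
tool_pos: [0.5537, -0.1674, 0.0563]
eef_rot: [0.533, 0.846, 0.0, -0.001]
contact_force: [0.0, 0.5, 0.9]
opening: 0.006
```

```bash
python3 - <<'E'
from h import *
st();rows([C(a) for a in (116,114,112,110,108,106,104)])
for n in ("scene","wrist"):
    p=cam(n);w=p["img"][120:280,220:440] if n=="scene" else p["img"]
    if n=="scene": w=cv2.resize(w,None,fx=3.5,fy=3.5,interpolation=cv2.INTER_CUBIC)
    cv2.imwrite(f"pics/{n}9.png",w)
E
```

```text
t 14.6 pos [ 0.5537 -0.1674  0.0563] yaw_y 25.6 z [-0.001  0.001 -1.   ] F [0.  0.5 0.9] q [ 0.15  0.9   0.1   1.84 -0.21  0.41  0.86]
[-0.000,0.001,0.000,-0.0,-0.1,-0.4],
[0.000,0.003,0.000,-0.0,-0.1,1.6],
[0.001,0.006,0.000,-0.0,-0.1,3.6],
[0.002,0.008,0.000,-0.0,-0.1,5.6],
[0.002,0.010,0.000,-0.1,-0.1,7.6],
[0.003,0.012,0.000,-0.1,-0.1,9.6],
[0.003,0.014,0.000,-0.1,-0.1,11.6],
```

View pics/scene9.png

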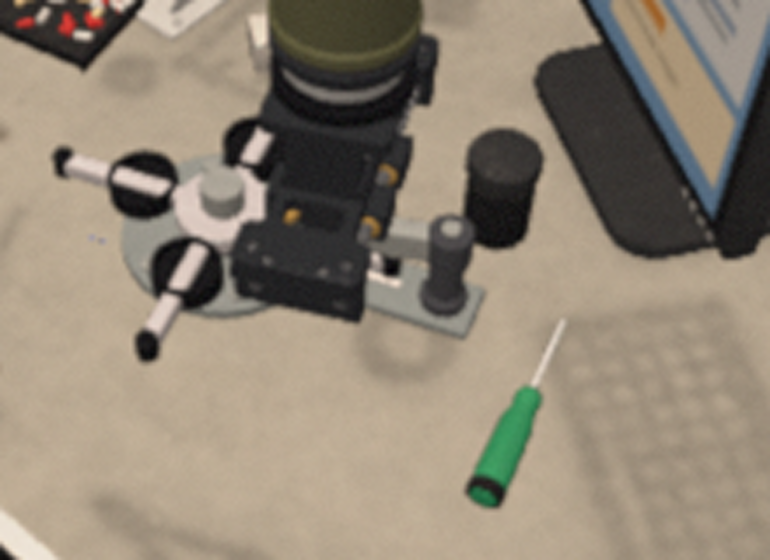

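View pics/wrist9.png

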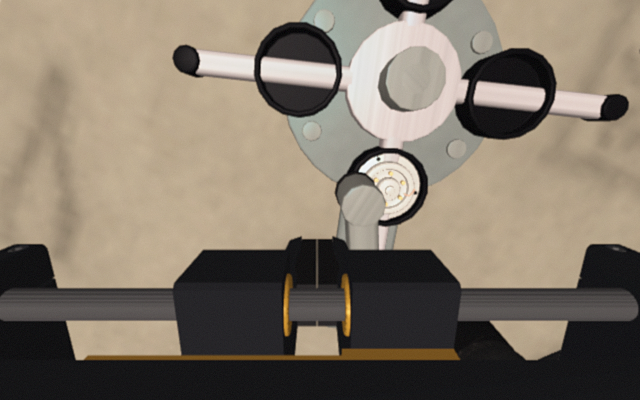

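Call:
carry_out(
  commands=[
    [0,0.002,0,0,0,1],
    [0,0.004,0,0,0,2],
    [0.001,0.006,0,0,0,4],
    [0.002,0.008,0,0,0,6],
    [0.002,0.008,0,0,0,6],
  ],
)

```text
clock: 15.2
tool_pos: [0.5612, -0.1627, 0.0563]
eef_rot: [0.577, 0.816, 0.0, 0.0]
contact_force: [-1.6, -0.6, -1.5]
opening: 0.007
```

```bash
python3 - <<'E'
from h import *
st();rows([C(a) for a in (110,108,106,104)])
E
```

```text
t 15.2 pos [ 0.5612 -0.1627  0.0563] yaw_y 19.5 z [ 0.001  0.    -1.   ] F [-1.6 -0.6 -1.5] q [ 0.13  0.91  0.13  1.82 -0.25  0.42  0.78]
[0.001,-0.001,0.000,0.0,0.0,-0.5],
[0.002,0.001,0.000,0.0,0.0,1.5],
[0.002,0.003,0.000,0.0,0.0,3.5],
[0.003,0.005,0.000,0.0,0.0,5.5],
```

Call:
carry_out(
  commands=[
    [0,0.001,0,0,0,1],
    [0,0.002,0,0,0,1],
    [0,0.002,0,0,0,1],
  ],
)

```text
clock: 15.5
tool_pos: [0.5625, -0.1619, 0.0563]
eef_rot: [0.584, 0.812, 0.0, -0.0]
contact_force: [-1.3, 0.1, -0.1]
opening: 0.006
```

```bash
python3 - <<'E'
from h import *
st()
p=cam("wrist");cv2.imwrite("pics/w10.png",p["img"]);st()
E
```

```text
t 15.5 pos [ 0.5625 -0.1619  0.0563] yaw_y 18.5 z [-0.     0.001 -1.   ] F [-1.3  0.1 -0.1] q [ 0.12  0.91  0.14  1.82 -0.26  0.43  0.77]
t 15.6 pos [ 0.5626 -0.162   0.0563] yaw_y 18.5 z [-0.     0.001 -1.   ] F [-1.9 -0.4 -0.3] q [ 0.12  0.91  0.14  1.82 -0.26  0.43  0.77]
```

View pics/w10.png

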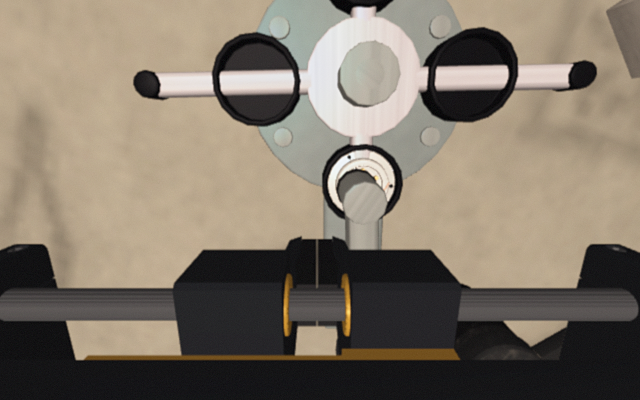

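Nearly there: the pad post (362,200) covers the sensor (362,183), and the force is still only friction (about 2 N). I'll keep going in 1 mm steps until the stop is felt.

Call:
carry_out(
  commands=[
    [0,0.001,0,0,0,0],
    [0,0.002,0,0,0,0],
    [0,0.002,0,0,0,0],
  ],
)

```text
clock: 15.85
tool_pos: [0.5645, -0.1614, 0.0563]
eef_rot: [0.584, 0.812, 0.0, -0.0]
contact_force: [-2.1, 1.1, 0.1]
opening: 0.005
```

```bash
python3 - <<'E'
from h import *
st()
E
```

```text
t 15.8 pos [ 0.5645 -0.1614  0.0563] yaw_y 18.5 z [-0.     0.001 -1.   ] F [-2.1  1.1  0.1] q [ 0.12  0.91  0.14  1.82 -0.26  0.43  0.77]
```

Call:
carry_out(
  commands=[
    [0,0.001,0,0,0,0],
    [0,0.001,0,0,0,0],
  ],
)

```text
clock: 16.05
tool_pos: [0.565, -0.1613, 0.0563]
eef_rot: [0.584, 0.812, -0.0, -0.0]
contact_force: [-2.0, 0.4, 1.0]
opening: 0.008
```

Call:
carry_out(
  commands=[
    [0,0.001,0,0,0,0],
    [0,0.001,0,0,0,0],
  ],
)

```text
clock: 16.25
tool_pos: [0.5651, -0.1613, 0.0563]
eef_rot: [0.584, 0.811, -0.001, -0.001]
contact_force: [-4.8, 0.8, 2.5]
opening: 0.006
```

Call:
carry_out(
  commands=[
    [0,0.001,0,0,0,0],
    [0,0.001,0,0,0,0],
  ],
)

```text
clock: 16.45
tool_pos: [0.565, -0.1613, 0.0563]
eef_rot: [0.585, 0.811, -0.001, -0.002]
contact_force: [-6.8, -0.8, 3.7]
opening: 0.005
```

```bash
python3 - <<'E'
from h import *
st()
E
```

```text
t 16.4 pos [ 0.565  -0.1613  0.0563] yaw_y 18.4 z [-0.004  0.    -1.   ] F [-6.8 -0.8  3.7] q [ 0.12  0.91  0.14  1.81 -0.26  0.44  0.77]
```

Call:
carry_out(
  commands=[
    [0,-0.004,0,0,0,0],
    [0,-0.012,0,0,0,0],
    [0,-0.022,0,0,0,0],
    [0,-0.025,-0.03,0,0,0],
    [0,-0.025,-0.08,0,0,0],
    [0,-0.025,-0.13,0,0,0],
    [0,-0.025,-0.15,0,0,0],
  ],
)

```text
clock: 17.15
tool_pos: [0.5454, -0.1702, 0.2109]
eef_rot: [0.585, 0.811, 0.001, 0.004]
contact_force: [-0.4, 0.5, -0.8]
opening: 0.008
```

```bash
python3 - <<'E'
from h import *
st();rows([(.57,-.10,.20,108),(.60,-.22,.20,18.7)])
E
```

```text
t 17.1 pos [ 0.5454 -0.1702  0.2109] yaw_y 18.4 z [ 0.008 -0.002 -1.   ] F [-0.4  0.5 -0.8] q [ 0.09  0.66  0.22  1.78 -0.21  0.71  0.75]
[0.059,0.046,0.011,0.1,0.5,-89.6],
[-0.064,0.036,0.011,0.4,0.2,-0.3],
```

Same viewing pose as before, for a like-for-like check.

Call:
carry_out(
  commands=[
    [0.059,0.046,0.011,0,0.5,-90],
    [0.059,0.046,0.011,0,0.5,-90],
    [0.059,0.046,0.011,0,0.5,-90],
    [0.059,0.046,0.011,0,0.5,-90],
    [0.059,0.046,0.011,0,0.5,-90],
    [0.059,0.046,0.011,0,0.5,-90],
    [0.059,0.046,0.011,0,0.5,-90],
    [0.059,0.046,0.011,0,0.5,-90],
    [0.059,0.046,0.011,0,0.5,-90],
    [0.059,0.046,0.011,0,0.5,-90],
    [0.059,0.046,0.011,0,0.5,-90],
    [0.059,0.046,0.011,0,0.5,-90],
  ],
)

```text
clock: 18.35
tool_pos: [0.5682, -0.0987, 0.1954]
eef_rot: [-0.16, 0.987, 0.003, -0.003]
contact_force: [0.7, -0.3, 0.9]
opening: 0.005
```

```bash
python3 - <<'E'
from h import *
st();p=cam("wrist");cv2.imwrite("pics/w11.png",p["img"])
cv2.imwrite("pics/w11a.png",cv2.resize(p["img"][130:250,160:320],None,fx=5,fy=5,interpolation=cv2.INTER_CUBIC))
cv2.imwrite("pics/w11b.png",cv2.resize(p["img"][130:250,310:470],None,fx=5,fy=5,interpolation=cv2.INTER_CUBIC))
E
```

```text
t 18.4 pos [ 0.5682 -0.0987  0.1954] yaw_y 108.5 z [-0.006  0.004 -1.   ] F [ 0.7 -0.3  0.9] q [ 0.23  0.69 -0.24  1.75  0.22  0.74  1.78]
```

View pics/w11.png

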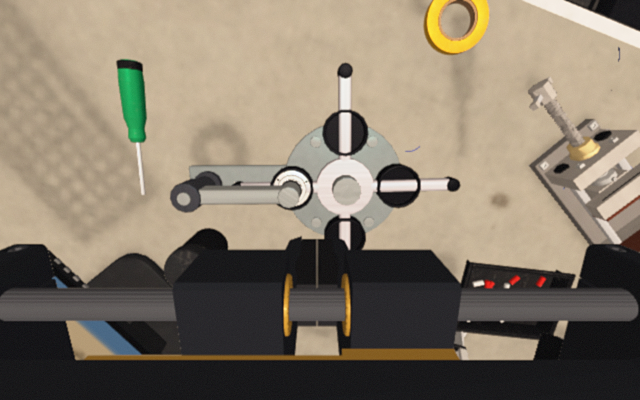

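View pics/w11a.png

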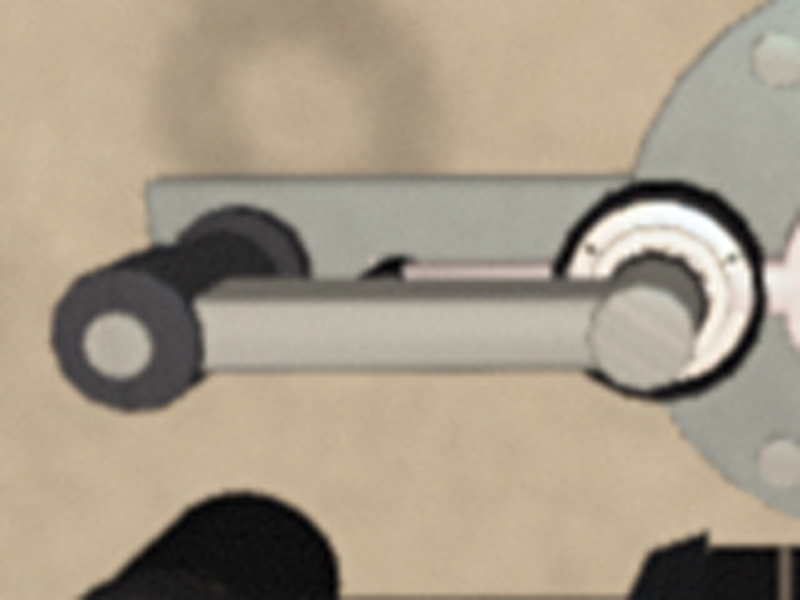

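View pics/w11b.png

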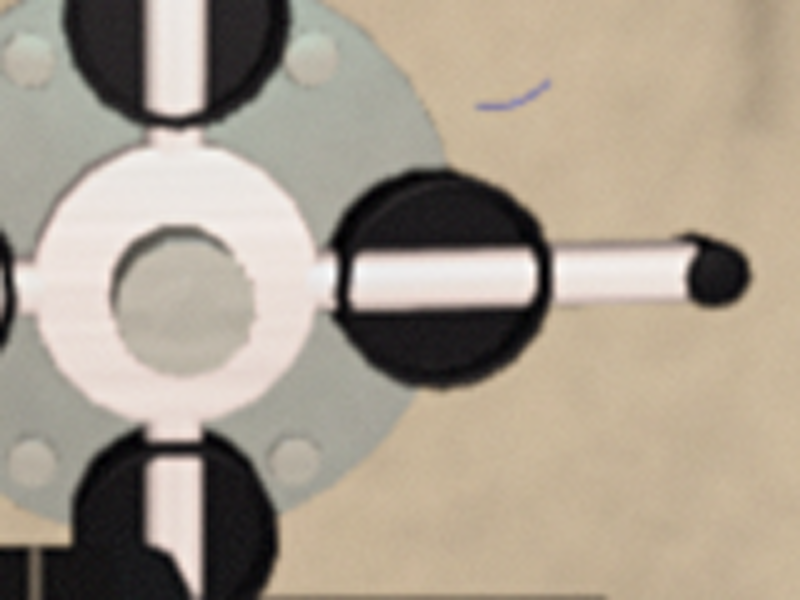

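```bash
python3 - <<'E'
from fit import *
p=cam("wrist")
x=fit(p,(160,130,5),{"stud.2":(1467,273),"stud.3":(927,-293),"nest.2":(1192,277),"nest.3":(927,12),"sens.0":(661,297),"piv":(127,340),"hub":(933,303)})
f=lambda u,v,z:ray(p,160+(u+.5)/5-.5,130+(v+.5)/5-.5,z)
pv,pd=f(127,340,.076),f(642,337,.076);d=pd-pv
print("clamp dir",np.degrees(np.arctan2(d[1],d[0])),np.linalg.norm(d),"sensor",f(661,297,.043),"pad",pd,"hub",f(933,303,.054), "pivot",pv)
E
python3 m.py 12
```

```text
hub [ 0.555  -0.0715] yaw 18.87 wheel 0.68 deg {'stud.2': [0.9, 0.0], 'stud.3': [-0.1, -2.4], 'nest.2': [0.8, 0.9], 'nest.3': [-0.0, -0.4], 'sens.0': [-1.4, 0.3], 'piv': [-1.3, 0.1], 'hub': [0.2, 0.3]}
clamp dir 108.56781563924388 0.09220004062352624 sensor [ 0.57261055 -0.12214017  0.043     ] pad [ 0.57306106 -0.12307745  0.076     ] hub [ 0.55475078 -0.07181073  0.054     ] pivot [ 0.60242003 -0.21047824  0.076     ]
t 18.4 pos [ 0.5683 -0.0985  0.1954] yaw_y 108.4 z [-0.007  0.004 -1.   ] F [ 0.3 -0.5 -0.2] q [ 0.23  0.69 -0.24  1.75  0.22  0.74  1.78]
scene hub [ 0.559 -0.071  0.04 ] 0.9 ang from hub -25.3
scene station [ 0.576 -0.124  0.043] 0.84 ang from hub -71.1
scene sensor_top [ 0.577 -0.124  0.043] 0.58 ang from hub -69.5
scene spoke [ 0.59  -0.158  0.033] 0.84 ang from hub -69.7
scene clamp_pivot [ 0.606 -0.208  0.06 ] 0.76 ang from hub -70.6
scene clamp_pad [ 0.574 -0.125  0.048] 0.78 ang from hub -72.4
top station [ 0.576 -0.119  0.044] 0.81 ang from hub -68.4
top sensor_top [ 0.577 -0.124  0.038] 0.53 ang from hub -69.7
top spoke [ 0.594 -0.158  0.036] 0.47 ang from hub -67.3
top clamp_pivot [ 0.608 -0.211  0.066] 0.93 ang from hub -69.9
top clamp_pad [ 0.573 -0.122  0.046] 0.43 ang from hub -72.7
```

View pics/scene12.png

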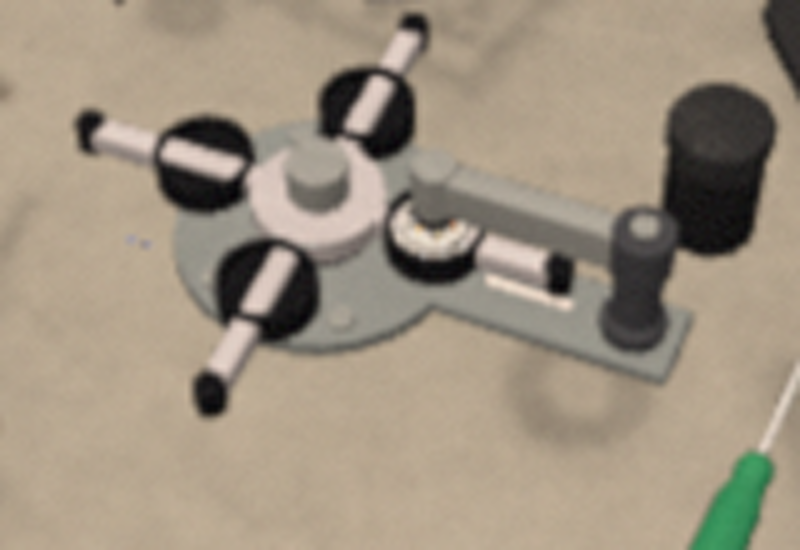

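```bash
python3 - <<'E'
from fit import *
p=cam("scene")
f=lambda u,v,z:ray(p,220+(u+.5)/5-.5,140+(v+.5)/5-.5,z)
ang=lambda a,b:np.degrees(np.arctan2(*(b-a)[[1,0]]))
print("spoke",ang(f(88,122,.036),f(561,260,.036)),"cross",ang(f(210,382,.036),f(414,22,.036))-90,"tongue",ang(f(432,306,.01),f(664,380,.01)),"clamp",ang(f(647,224,.076),f(434,165,.076))-180)
t=cam("top");cv2.imwrite("pics/t13.png",cv2.resize(t["img"][140:260,240:400],None,fx=5,fy=5,interpolation=cv2.INTER_CUBIC))
for l in("gauge_block","jar_dark","driver_small"):
    print(l,[np.round(x["xyz"],3) for x in r.spot_point(p,l)[:1]])
E
```

```text
spoke -69.48455871720044 cross -70.24906378441534 tongue -70.66240817942072 clamp -68.8880625898136
gauge_block [array([ 0.709,  0.013, -0.003])]
jar_dark [array([ 0.679, -0.193,  0.004])]
driver_small []
```

View pics/t13.png

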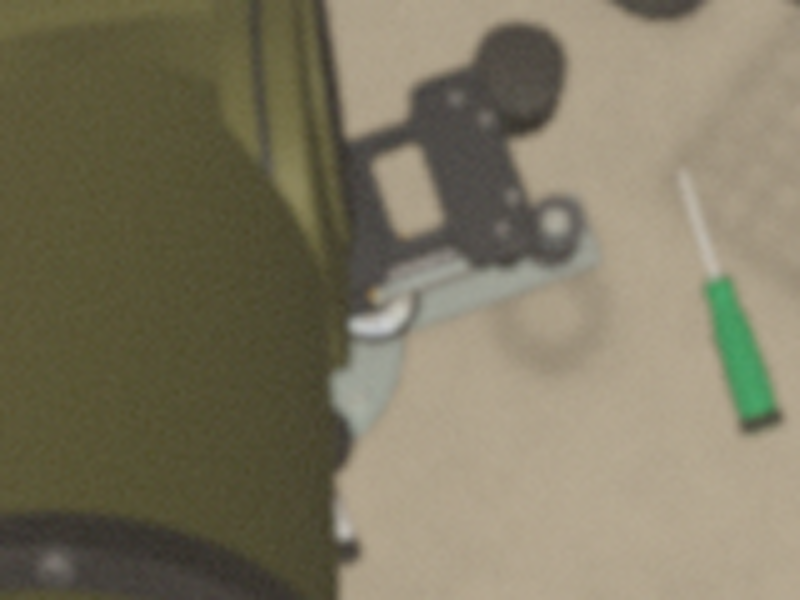

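```bash
python3 -c "
from h import *
st();print(r.finish_job());st()"
```

```text
t 19.4 pos [ 0.5684 -0.0981  0.1954] yaw_y 108.5 z [-0.007  0.004 -1.   ] F [ 0.5 -0.3 -0.9] q [ 0.23  0.69 -0.24  1.75  0.22  0.74  1.78]
the job is handed in; nothing more can be done
None
the job is handed in; nothing more can be done
```

The sensor now stands at the station with the swing arm closed over it, and the job was handed in at about 19.4 s of the 72 s allowed.

**Wheel:** I pushed the spoke facing the robot with the shut fingertips, turning the wheel about 90° clockwise. Contact force was about 2 N. I then withdrew and checked the wheel before touching the arm.

**Swing arm:** I pushed the bar round until it stopped moving and the force rose from about 2 N to 7 N. Then I backed off and lifted clear.

**Last checks:**
- **Sensor centring:** The wrist camera fit put the wheel about 0.7° short of centre, roughly 0.7 mm at the sensor. The scene camera gave 0.4 to 1.2°. I left this alone, because correcting it would have meant pushing the wheel with the arm already closed.
- **Swing arm angle:** The wrist camera showed the arm within about 0.3° of the line from post to hub. The scene camera differed by about 2°, but its angle readings were rough throughout.
- **Other objects:** The networks placed the block and the jar where they started, to within about 4 mm. They missed the screwdriver in the last picture, but it looked unmoved in the top view.
- **Joint range:** Joint 6 came close to its lower limit during the wheel push, with a lowest reading of 0.06 rad against 0.04. No reading was outside the range.

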